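Take the squeeze-and-turn safety cap off the descaler tub

ROBOT

A 6-joint arm with a two-finger parallel gripper is mounted at the origin on a cart in front of the work surface, level with it; the furniture and walls round the work are solid. World frame = base frame: x ahead of the robot, y to its left, z up, the work surface at z = 0. Lengths are in m, angles in rad, forces in N, time in s.
With the tool pointing down it reaches from about 0.35 to 0.725 m from the base axis. Payload 6 kg.
Tool frame: the origin (TCP) lies between the finger pads; the fingertips stand arm.finger_overhang ahead of it and the grasp point (between the pads) lies 2 mm behind it (arm.finger_overhang is the distance from the TCP to the fingertips, in m); z points along the fingers, y is the line along which they close (so a half turn about z gives the same grasp; the last joint's range is limited). The gripper opens to 85 mm and grips with 20 to 120 N. Pads are 22 mm wide; open, the fingers measure 114 mm over their backs; the gripper's body (76 mm by 85 mm) begins 54 mm behind the grasp point. The pads swing forward as they close: fully open they stand 13 mm farther back than shut.
Start: joints at [1.647, 0.04, 0.085, 0, -1.615, -0.334], TCP at [0.153, 0.58, 0.248] pointing down, gripper open.
Joint ranges: [-2.56, 2.56], [-1.29, 2.01], [-1.08, 1.49], [-3.29, 1.98], [-2.81, -0.18], [-2.99, 2.99]. Speed limits (rad/s): [2.57, 2.57, 3.01, 3.14, 3.14, 3.14].

INTERFACE

Orientations are given as [roll, pitch, yaw] about the fixed x, y, z axes, in that order (R = Rz(yaw) Ry(pitch) Rx(roll)).
In Python, from cell import monitor, vision, arm gives the robot as it stands.
- The arm moves only by the tool send_rows, never from a script. Its argument "deltas" is one flat list of numbers, 4 for each row, row after row: the shift along the world's x, y, z each as a share of 0.3 m, from -1 to 1, then the turn about the world's z as a share of 180 degrees, from -1 to 1. In form: [x, y, z, yaw, x, y, z, yaw, ...]. A call has 1 to 12 rows; each row is the pose to reach, as a shift and turn from the pose commanded when the call began, turning the shorter way round; what a row does not reach only later rows make up. A row lasts 1/12 s, in which the tool goes at most 41.7 mm and 7.16 degrees, less where a joint would pass 70% of its speed; a pose out of reach is approached as far as the arm can. A call with a number of a shift or a turn outside -1 to 1 is refused whole. A call with a gripper value outside its range is refused whole. "fingers" is the closure, from -1 (fully open) to 1 (shut), set as the call begins (left out, the last holds). The fingers move at their own pace and stop on an object; "grip_force" is the grip in N (left out, the last holds). Time passes only in rows, so rows that repeat a pose let the fingers close. It gives the time, the measured TCP pose, the force, the opening and the grip force at its end, in the units of the state.
- monitor.get_obs(): the state, without advancing time (a new reading comes with each control period).
- vision.grab_frame(name): name is "side" or "top" or "wrist"; returns a dict with "img" (480x640x3 uint8, blue, green, red), "fx", "fy", "cx", "cy" (pixels), "R" (3x3) and "t" (3): a world point X has camera coordinates R X + t. Camera axes: x right, y down, z forward; pixel columns grow to the right and rows downward; lengths in m; the calibration is good to about 2 mm. A picture is of the moment at which its call begins. There is no depth.
- arm.sign_off(): hands the job in; it is judged then, once.
The state is a dict: "time": time; "q": joint angles; "joint_vel": joint speeds; "effort": joint torques, N m; "ee_pos": TCP position; "tool_rot": TCP orientation; "contact_force": force on the tool from outside, world axes, zero at the start; "wrist_torque": the same for the moment, N m; "grip_width": finger opening in m; "finger_force": force on a finger pad.
Only numpy, scipy, OpenCV 4.12 (cv2) and the standard library are available. Lean on these libraries where they do the work, as an engineer would, in place of code of your own. Each camera call takes 0.05 s, during which the arm holds its last target. There are 200 camera calls.

TASK

Open the descaler tub for the steam boiler: squeeze the two side tabs of its safety cap inward and, keeping them squeezed, turn the cap anticlockwise (seen from above) until you feel it come up against its end stop, then lift it straight off. Set the cap down gently, right way up, in the steel drip dish. Feel your way: do not squeeze the tabs hard, force the cap against the collar or drag on it while it is still caught, and leave the other things alone.

Things in the scene. Friction and masses are not known exactly. Their poses are not given: they have to be found in the camera images.
- tub: White round tub, 84 mm across, fixed upright in a dark holder 112 mm square, 22 mm high. Origin: centre of the holder's underside, on the work surface. The flat shoulder is 85 mm above the origin. On the tub's own +x and -x sides two catch posts stand 16 mm above the shoulder (36 to 41 mm from the axis), one either side of each tooth of the cap.
- neck_top (a point): Centre of the top of the tub's neck, on the tub's axis, 115 mm above the work surface. The neck (radius 17.5 mm, 30 mm above the shoulder) is hidden in the cap. Everything round the cap that could foul fingertips lies lower than 16 mm above the shoulder. The cap turns with about 0.1 N m; hooks and end stop are hard, and forcing the cap against the tub by over 45 N breaks it.
- shoulder (a point): Centre of the tub's shoulder. On it sits a white collar, 81 mm across, 10 mm high, with two opposite hooks over the cap's ears, and end stops. The collar's angle differs from tub to tub and is not reported: the cap comes free of the hooks after 25 to 65 degrees of anticlockwise turn from its start and meets the end stop about 12 degrees later. It cannot come off clockwise.
- cap_grip (a point): Point on the axis of the plain grey cap (49 mm round, 45 mm high, about 70 to 130 g), 34 mm above its underside, level with the middle of the tabs; at the start 119 mm above the work surface. Its x axis runs through the two tabs, z is up. The cap sits loose on the neck with 2 mm of play all round.
- cap: The same cap; origin at the centre of its underside, same axes. Two ears at its lower edge (own +y and -y sides) reach 34.5 mm from the axis. With the tabs out it is locked between the catch posts and turns only 1 or 2 degrees; with both tabs in by over 4 mm each it turns freely. Under the hooks it lifts only 2 mm. Pressing either tab alone does not free it.
- tab_a: Spring tab on the cap's +x side; same origin and axes as the cap but for its inward movement. Pad 20 mm wide and 28 mm tall, from 17 to 45 mm above the cap's underside; below it, 11 to 15 mm above the underside, a tooth sticks out to 40 mm from the axis. It starts to move in at 5 N, is fully in (5.5 mm) at 11 N, and is crushed above 60 N from a finger.
- tab_b: The same tab on the cap's -x side (its own x axis points to the cap's -x).
- pad_a (a point): Centre of the outer face of tab_a's pad, level with cap_grip. pad_a and pad_b are 63 mm apart at rest and 52 mm fully squeezed; under 54 mm the teeth clear the catch posts.
- pad_b (a point): Centre of the outer face of tab_b's pad, opposite pad_a.
- dish: Fixed round steel drip dish, 144 mm across, flat floor 3 mm above the work surface (136 mm across inside), rim 11 mm high. Origin: centre of its underside.
- dish_floor (a point): Centre of the dish's floor.
- white_jar: Bystander: squat white jar, 70 mm across, 57 mm high, farther back. Origin: centre of the underside.
- thread_reel_2: Bystander: white thread reel, 35 mm across, 46 mm high, upright, between the tub and the dish. Origin: centre of the underside.
- thread_box: Bystander: small cardboard box 45x70x33 mm, at the back left. Origin: centre of the underside.
- masking_tape: Bystander: roll of tape lying flat, 100 mm across, 25 mm high, at the left. Origin: centre of the underside.
- thimble: Bystander: thimble 20 mm across, 22 mm high, between the tub and the dish. Origin: centre of the underside.

How it is judged:
By the outcome, as a careful person would: the job done as asked, in the order asked, and still so for the second after the job is handed in, with the robot touching nothing.
It also fails if it takes over 72 s, if anything falls off the work surface, if the arm or the gripper's body presses on something with over 40 N, if the wrist force passes 120 N, or if a joint passes its speed limit or range.

## Working session

There is one attempt and no reset: what is moved stays moved. The work goes in short steps, Python scripts to look and compute and a tool call to move; the robot and the scene stay as the last step left them, time stands still between calls to the robot, and variables do not carry over. Pictures are saved under pics/ and viewed, at most 10 in all, crops included, and the job is handed in when it is done.

Besides the shell and the picture viewer there is one more tool, called after ">>>" by a JSON object that holds its "api" and its "payload", one argument or row to a line. send_rows: Moves the arm, as the interface text tells. Shift numbers are shares of 0.3 m and turn numbers shares of 180 degrees, none past 1 either way. Its arguments: {"type":"object","properties":{"deltas":{"type":"array"},"fingers":{"type":"number"},"grip_force":{"type":"number"}},"required":["deltas"]}

```bash
mkdir -p pics
python3 - <<'E'
from cell import monitor, vision, arm
import cv2,numpy as np
o=monitor.get_obs(); print(o, arm.finger_overhang)
for n in("top","side","wrist"):
    f=vision.grab_frame(n); cv2.imwrite(f"pics/{n}0.png",f["img"]); print(n,f["fx"],f["cx"],f["cy"],np.round(f["R"],4).tolist(),np.round(f["t"],4).tolist())
E
```

```text
{'time': 0.0, 'q': array([ 1.64671567e+00,  4.08218559e-02,  8.37957010e-02, -4.66840703e-04,
       -1.61550467e+00, -3.33679271e-01]), 'joint_vel': array([ 0.00134086, -0.0003864 , -0.00105821,  0.00051328,  0.00230309,
        0.00127904]), 'effort': array([-7.86148685e-04, -3.68207717e+01,  3.47407079e+01,  6.93203062e+00,
       -5.58579981e-03,  1.37513484e-05]), 'ee_pos': array([0.15280275, 0.57990291, 0.24726421]), 'tool_rot': array([ 3.13980107e+00, -1.27399415e-04, -2.57739354e-01]), 'contact_force': array([-0.5164024 ,  0.10212071, -0.14319474]), 'wrist_torque': array([ 0.0132311 ,  0.02833696, -0.02498154]), 'finger_force': 0.0, 'grip_width': 0.08542843266918229} 0.017
top 557.9530951834034 322.8231638403665 239.4211809463034 [[-0.0134, -0.9998, -0.0114], [-0.9949, 0.0144, -0.0995], [0.0997, 0.0101, -0.995]] [0.1357, 0.575, 1.2631]
side 463.3800227633291 321.2000741526637 233.12120243116865 [[0.9994, 0.0345, 0.0039], [0.0212, -0.5168, -0.8558], [-0.0275, 0.8554, -0.5172]] [-0.5465, 0.1283, 0.8143]
wrist 357.7739947352655 324.4834856661709 235.862848742887 [[-0.2556, -0.9668, 0.0022], [-0.9241, 0.2449, 0.2934], [-0.2842, 0.073, -0.956]] [0.599, -0.0391, 0.3783]
```

View pics/top0.png

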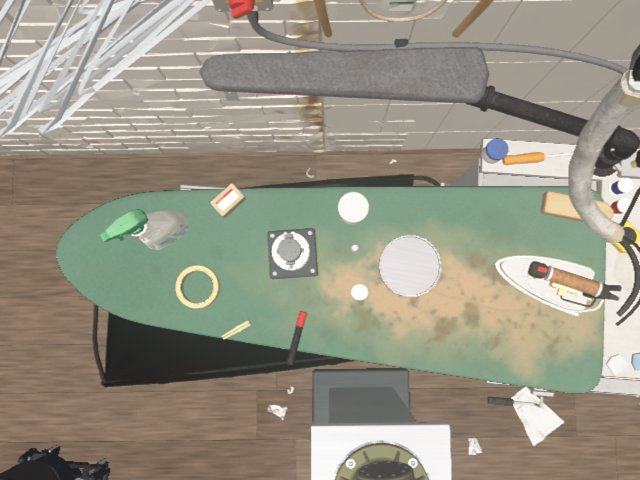

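View pics/side0.png

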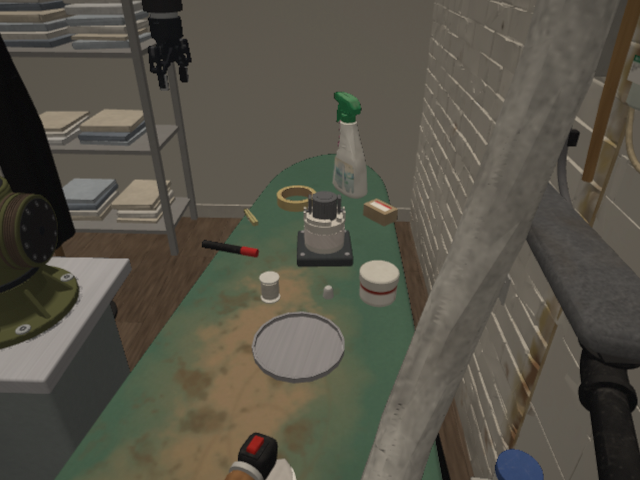

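The top view shows the tub at (290,250), the dish at (410,266), the reel at (360,292) and the thimble at (355,248). Next I measure and zoom in.

```bash
cat > h.py <<'E'
from cell import monitor, vision, arm
import cv2,numpy as np
def cast(f,u,v,z):
    d=f["R"].T@np.array([(u-f["cx"])/f["fx"],(v-f["cy"])/f["fy"],1]); c=-f["R"].T@f["t"]
    return c+d*(z-c[2])/d[2]
def proj(f,X):
    p=f["R"]@np.array(X)+f["t"]; return np.array([f["fx"]*p[0]/p[2]+f["cx"],f["fy"]*p[1]/p[2]+f["cy"]])
E
python3 - <<'E'
from h import *
f=vision.grab_frame("top"); s=vision.grab_frame("side")
for n,u,v,z in(("holder",292,253.5,.022),("cap",290,250,.13),("dishrim",410,266,.011),("reel",360,292,.046),("thimble",355,248,.022),("jar",353,207,.057)):
    print(n,cast(f,u,v,z).round(4))
a=cv2.resize(f["img"][215:290,255:330],(600,600),interpolation=cv2.INTER_CUBIC)
cv2.imwrite("pics/c.png",a)
E
```

```text
holder [0.5458 0.1999 0.022 ]
cap [0.5451 0.197  0.13  ]
dishrim [ 0.5134 -0.0748  0.011 ]
reel [0.4544 0.045  0.046 ]
thimble [0.5565 0.0533 0.022 ]
jar [0.6474 0.0577 0.057 ]
```

View pics/c.png

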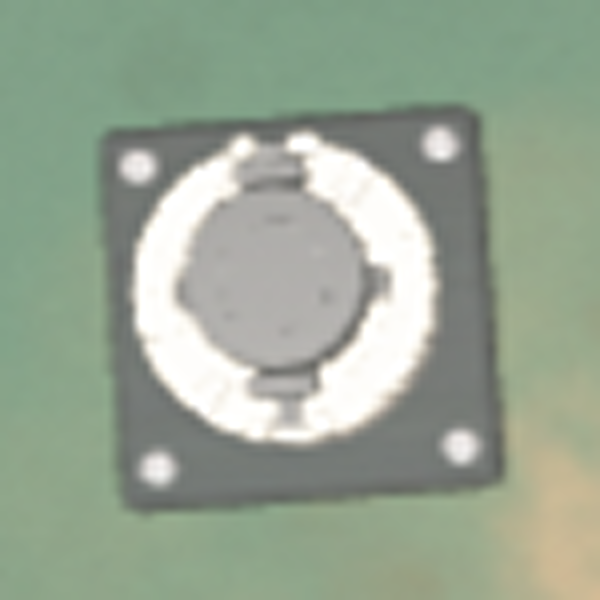

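The crop shows the cap centre at about (278,277), with tabs at (270,160) and (285,385). The tab axis is therefore about 3° from world x, so the tool yaw should be about -87°. I'll approach above the tub.

>>> {"api": "send_rows", "payload": {
  "deltas": [0.08,-0.08,0.02,-0.02,0.16,-0.155,0.04,-0.05,0.25,-0.24,0.06,-0.08,0.34,-0.33,0.08,-0.11,0.43,-0.42,0.09,-0.14,0.52,-0.51,0.1,-0.17,0.61,-0.6,0.1,-0.2,0.7,-0.68,0.1,-0.23,0.78,-0.76,0.1,-0.26,0.86,-0.84,0.1,-0.29,0.93,-0.91,0.1,-0.32,1,-0.98,0.1,-0.35],
  "fingers": -1,
  "grip_force": 20
}}

```text
time: 1.25
ee_pos: [0.4539, 0.2847, 0.2784]
tool_rot: [-3.142, 0.0, -1.362]
contact_force: [0.3, 1.2, 0.1]
grip_width: 0.0856
finger_force: 0.0
```

```bash
python3 -c "
from h import *
o=monitor.get_obs();print(o['ee_pos'],np.degrees(o['tool_rot']),o['time'])"
```

```text
[0.45390133 0.28469439 0.27835422] [-1.79994929e+02  1.24683698e-02 -7.80602734e+01] 1.25
```

>>> {"api": "send_rows", "payload": {
  "deltas": [0.07,-0.07,-0.02,-0.015,0.15,-0.145,-0.04,-0.03,0.23,-0.225,-0.06,-0.04,0.29,-0.28,-0.07,-0.05,0.307,-0.297,-0.07,-0.05,0.307,-0.297,-0.07,-0.05,0.307,-0.297,-0.07,-0.05]
}}

```text
time: 1.83
ee_pos: [0.5449, 0.1972, 0.2573]
tool_rot: [3.141, 0.0, -1.515]
contact_force: [-0.7, 0.9, -0.1]
grip_width: 0.0859
finger_force: 0.0
```

Run:
```python
from h import *
o=monitor.get_obs();print(o['ee_pos'],np.degrees(o['tool_rot']),o['time'])
f=vision.grab_frame("wrist");np.save("f.npy",f,allow_pickle=True)
cv2.imwrite("pics/w1.png",f["img"])
print(proj(f,[.545,.197,.13]))
```

```text
[0.54493048 0.19715062 0.25725859] [ 1.79983779e+02  1.40075969e-03 -8.67804841e+01] 1.8333
[323.2857906  232.55674498]
```

View pics/w1.png

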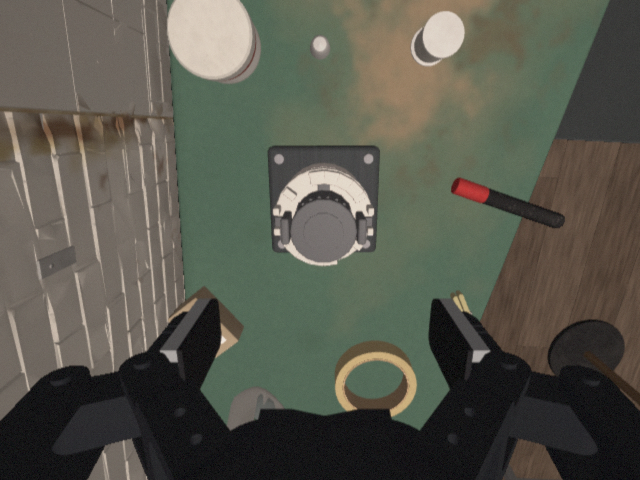

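The wrist view has the cap top at about (323,231), close to where it was predicted. The tabs are at (285,231) and (362,230). I'll check the angle with a zoomed crop.

Run:
```python
from h import *
f=np.load("f.npy",allow_pickle=True).item()
a=cast(f,270,148,.022);b=cast(f,378,146,.022);print(np.degrees(np.arctan2(*(a-b)[1::-1])))
im=f["img"];cv2.imwrite("pics/w1c.png",cv2.resize(im[175:275,260:390],(780,600),interpolation=cv2.INTER_CUBIC))
```

```text
4.213010523331537
```

View pics/w1c.png

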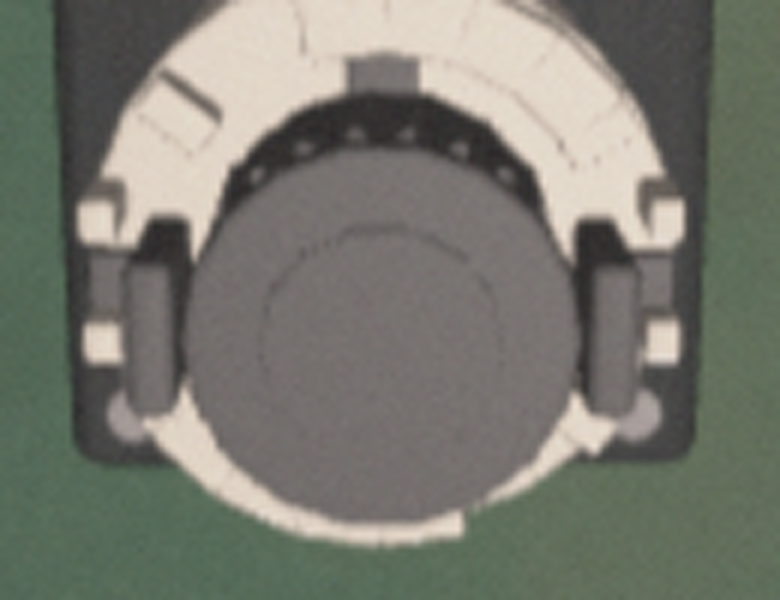

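The tabs line up with the fingers to within about 0.5°, and the centre is within 1.5 mm. I'll descend to TCP z≈0.121.

>>> {"api": "send_rows", "payload": {
  "deltas": [0,-0.003,-0.05,0,0,-0.003,-0.12,0,0,-0.003,-0.2,0,0,-0.003,-0.28,0,0,-0.003,-0.34,0,0,-0.003,-0.38,0,0,-0.003,-0.41,0,0,-0.003,-0.435,0,0,-0.003,-0.45,0,0,-0.003,-0.453,0,0,-0.003,-0.453,0]
}}

```text
time: 2.8
ee_pos: [0.5453, 0.1964, 0.1219]
tool_rot: [-3.141, 0.0, -1.514]
contact_force: [0.4, -0.6, 0.0]
grip_width: 0.0852
finger_force: 0.0
```

>>> {"api": "send_rows", "payload": {
  "deltas": [0,0,0,0,0,0,0,0,0,0,0,0,0,0,0,0],
  "fingers": 0.1,
  "grip_force": 20
}}

```text
time: 3.13
ee_pos: [0.5461, 0.1963, 0.1245]
tool_rot: [-3.138, 0.001, -1.514]
contact_force: [-3.3, -1.2, 9.8]
grip_width: 0.0508
finger_force: 22.8
```

>>> {"api": "send_rows", "payload": {
  "deltas": [0.001,0,0.004,0,0.001,0,0.008,0,0.001,0,0.008,0,0.001,0,0.008,0]
}}

```text
time: 3.47
ee_pos: [0.5458, 0.1963, 0.1246]
tool_rot: [-3.14, 0.0, -1.514]
contact_force: [-0.6, -0.0, 4.7]
grip_width: 0.0504
finger_force: 22.5
```

>>> {"api": "send_rows", "payload": {
  "deltas": [0,0,0.003,0,0,0,0.004,0.01,0,0,0.004,0.025,0,0,0.004,0.04,0,0,0.004,0.055,0,0,0.004,0.07,0,0,0.004,0.085,0,0,0.004,0.1,0,0,0.004,0.11,0,0,0.004,0.11,0,0,0.004,0.11]
}}

```text
time: 4.38
ee_pos: [0.5452, 0.196, 0.1246]
tool_rot: [3.141, -0.0, -1.17]
contact_force: [1.0, -1.0, 1.9]
grip_width: 0.0507
finger_force: 21.4
```

Run:
```python
from h import *
o=monitor.get_obs();print(o['ee_pos'],np.degrees(o['tool_rot']),o['contact_force'],o['wrist_torque'],o['time'])
f=vision.grab_frame("wrist");cv2.imwrite("pics/w2.png",f["img"][120:480,80:560])
```

```text
[0.54524094 0.19598487 0.12463884] [ 1.79958976e+02 -1.16945644e-02 -6.70365133e+01] [ 0.99438122 -1.03895719  1.90381876] [-0.25722897 -0.25470575  0.01882432] 4.3833
```

View pics/w2.png

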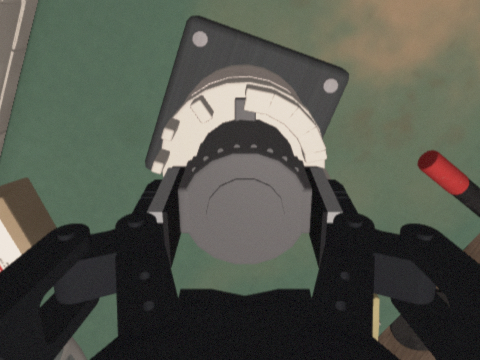

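The cap has turned about 20° with the fingers and the ear is visible at (245,110). I'll continue in small steps, watching the torque.

>>> {"api": "send_rows", "payload": {
  "deltas": [0,0,0,0.01,0,0,0,0.02,0,0,0,0.03,0,0,0,0.04,0,0,0,0.05,0,0,0,0.06,0,0,0,0.07,0,0,0,0.075,0,0,0,0.075]
}}

```text
time: 5.18
ee_pos: [0.5452, 0.1961, 0.1247]
tool_rot: [3.141, 0.0, -0.934]
contact_force: [0.4, 0.1, 0.7]
grip_width: 0.0505
finger_force: 21.2
```

```bash
cat > s.py <<'E'
from h import *
o=monitor.get_obs();print(o['ee_pos'].round(4),np.degrees(o['tool_rot'][2]).round(2),o['contact_force'].round(2),o['wrist_torque'].round(3),o['grip_width'],o['time'])
E
python3 s.py
```

```text
[0.5452 0.1961 0.1247] -53.49 [0.36 0.07 0.67] [-0.08 -0.22 -0.04] 0.05050328178025556 5.1833
```

Now 33° from the start. I'll step about 4° per call.

>>> {"api": "send_rows", "payload": {
  "deltas": [0,0,0,0.006,0,0,0,0.012,0,0,0,0.018,0,0,0,0.024,0,0,0,0.024]
}}

```text
time: 5.6
ee_pos: [0.5457, 0.1968, 0.1248]
tool_rot: [-3.14, 0.0, -0.856]
contact_force: [3.9, 2.2, -1.6]
grip_width: 0.0501
finger_force: 21.2
```

```bash
python3 s.py
```

```text
[0.5457 0.1968 0.1248] -49.07 [ 3.94  2.15 -1.58] [ 1.032 -1.345 -0.118] 0.05010666221239789 5.6
```

>>> {"api": "send_rows", "payload": {
  "deltas": [0,0,0,0.006,0,0,0,0.012,0,0,0,0.018,0,0,0,0.024,0,0,0,0.024]
}}

```text
time: 6.02
ee_pos: [0.5458, 0.1968, 0.1249]
tool_rot: [-3.14, 0.0, -0.783]
contact_force: [3.7, 3.2, -2.9]
grip_width: 0.0503
finger_force: 23.9
```

```bash
python3 s.py
```

```text
[0.5458 0.1968 0.1249] -44.88 [ 3.71  3.16 -2.92] [ 1.33  -1.73  -1.159] 0.05025067195382762 6.0167
```

At 42° from the start the torque rose to -1.2 N·m, so that is the end stop. I'll back off 3° to relax it, then try a tiny lift.

>>> {"api": "send_rows", "payload": {
  "deltas": [0,0,0,-0.01,0,0,0,-0.02,0,0,0,-0.02,0,0,0,-0.02]
}}

```text
time: 6.35
ee_pos: [0.5458, 0.1967, 0.1249]
tool_rot: [-3.14, 0.0, -0.845]
contact_force: [4.7, 3.3, -3.7]
grip_width: 0.0501
finger_force: 21.4
```

```bash
python3 s.py
python3 - <<'E'
from h import *
f=vision.grab_frame("wrist");cv2.imwrite("pics/w3.png",f["img"][160:400,160:480].repeat(2,0).repeat(2,1))
E
```

```text
[0.5458 0.1967 0.1249] -48.39 [ 4.67  3.32 -3.68] [ 1.169 -1.685 -0.142] 0.05009648837784643 6.35
```

View pics/w3.png

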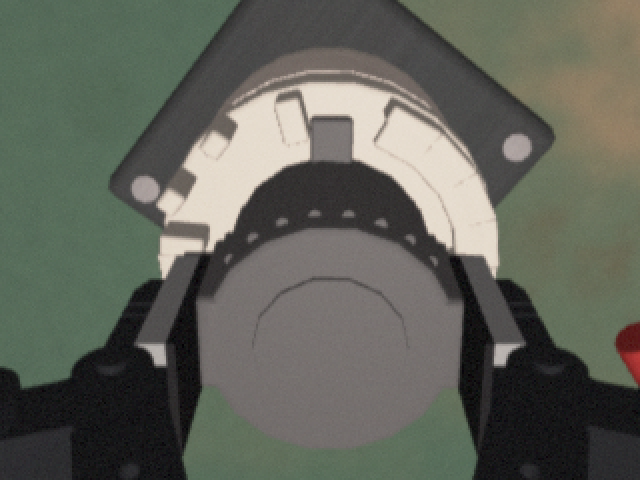

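The ear at (330,138) is now clear of the hook at (400,130) and just short of the stop at (290,115). I'll relax the side load and lift a little.

>>> {"api": "send_rows", "payload": {
  "deltas": [0.003,0.002,0.002,0,0.003,0.003,0.005,0,0.003,0.003,0.01,0,0.003,0.003,0.013,0,0.003,0.003,0.013,0]
}}

```text
time: 6.82
ee_pos: [0.5459, 0.197, 0.1288]
tool_rot: [3.141, 0.0, -0.845]
contact_force: [0.3, 1.6, -3.7]
grip_width: 0.0506
finger_force: 22.0
```

```bash
python3 s.py
```

```text
[0.5459 0.197  0.1288] -48.42 [ 0.28  1.61 -3.73] [ 0.719 -0.385 -0.131] 0.05055404024865089 6.8167
```

It rose 4 mm freely, so I'll continue straight up past the neck.

>>> {"api": "send_rows", "payload": {
  "deltas": [0,0.001,0.01,0,0,0.001,0.02,0,0,0.001,0.03,0,0,0.001,0.045,0,0,0.001,0.06,0,0,0.001,0.06,0]
}}

```text
time: 7.32
ee_pos: [0.5468, 0.1974, 0.1487]
tool_rot: [-3.14, -0.001, -0.845]
contact_force: [0.1, 0.0, -0.1]
grip_width: 0.0505
finger_force: 22.6
```

```bash
python3 s.py
```

```text
[0.5468 0.1974 0.1487] -48.43 [ 0.07  0.02 -0.05] [-0.005 -0.044  0.055] 0.050509482457475025 7.3167
```

>>> {"api": "send_rows", "payload": {
  "deltas": [0,0,0.02,0,0,0,0.05,0,0,0,0.09,0,0,0,0.14,0,0,0,0.2,0,0,0,0.26,0,0,0,0.31,0,0,0,0.34,0,0,0,0.35,0,0,0,0.35,0,0,0,0.35,0]
}}

```text
time: 8.23
ee_pos: [0.546, 0.1974, 0.2511]
tool_rot: [3.141, 0.001, -0.845]
contact_force: [0.3, 0.6, -0.6]
grip_width: 0.0503
finger_force: 22.6
```

```bash
python3 s.py
python3 - <<'E'
from h import *
f=vision.grab_frame("side");cv2.imwrite("pics/s2.png",cv2.resize(f["img"][60:420,200:440],(400,600)))
t=vision.grab_frame("top")["img"];cv2.imwrite("pics/t2.png",t)
g=cv2.resize(f["img"][100:400,220:440],(440,600)); h=cv2.resize(t[225:300,370:450],(360,338)); g2=np.zeros((600,800,3),np.uint8); g2[:,:440]=g; g2[:338,440:]=h
cv2.imwrite("pics/m2.png",g2)
E
```

```text
[0.546  0.1974 0.2511] -48.43 [ 0.32  0.63 -0.61] [-0.018  0.05  -0.016] 0.05028282457574857 8.2333
```

View pics/m2.png

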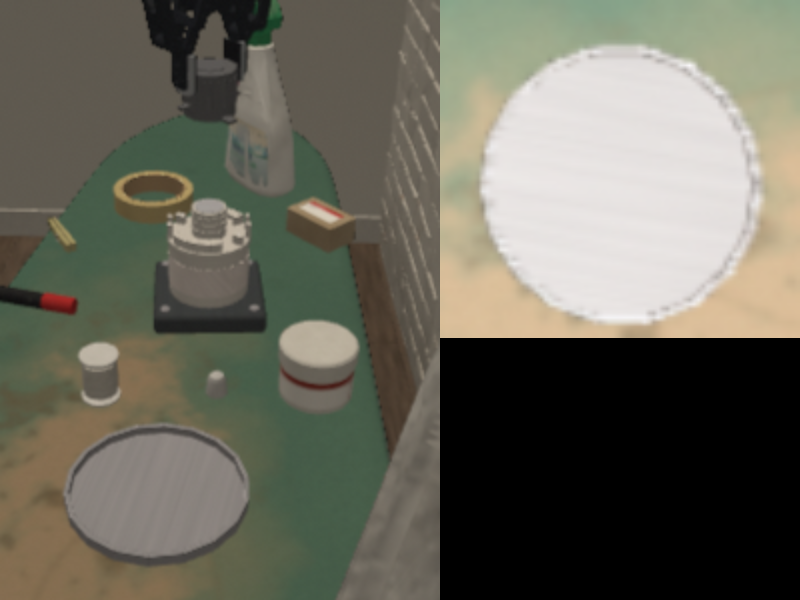

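The cap is held and the neck is bare. The dish centre is at (0.513,-0.075). I'll carry the cap over.

>>> {"api": "send_rows", "payload": {
  "deltas": [-0.005,-0.03,0,0,-0.01,-0.09,0,0,-0.02,-0.18,0,0,-0.035,-0.28,0,0,-0.05,-0.38,0,0,-0.06,-0.48,0,0,-0.07,-0.58,0,0,-0.085,-0.68,0,0,-0.095,-0.78,0,0,-0.105,-0.86,0,0,-0.11,-0.9,0,0,-0.11,-0.907,0,0]
}}

```text
time: 9.33
ee_pos: [0.5123, -0.0775, 0.252]
tool_rot: [3.141, -0.0, -0.848]
contact_force: [0.5, -0.0, -2.1]
grip_width: 0.0505
finger_force: 22.6
```

>>> {"api": "send_rows", "payload": {
  "deltas": [0,0,-0.03,0,0,0,-0.09,0,0,0,-0.17,0,0,0,-0.26,0,0,0,-0.35,0,0,0,-0.43,0,0,0,-0.5,0,0,0,-0.55,0,0,0,-0.59,0,0,0,-0.62,0,0,0,-0.635,0,0,0,-0.64,0]
}}

```text
time: 10.33
ee_pos: [0.5131, -0.0745, 0.0593]
tool_rot: [3.141, 0.0, -0.845]
contact_force: [0.2, -0.3, -0.1]
grip_width: 0.0506
finger_force: 22.6
```

```bash
python3 s.py
```

```text
[ 0.5131 -0.0745  0.0593] -48.41 [ 0.25 -0.31 -0.11] [-0.017  0.036 -0.031] 0.05064490840430615 10.3333
```

>>> {"api": "send_rows", "payload": {
  "deltas": [0,0,-0.01,0,0,0,-0.022,0,0,0,-0.033,0,0,0,-0.04,0,0,0,-0.044,0,0,0,-0.048,0,0,0,-0.05,0,0,0,-0.05,0]
}}

```text
time: 11.0
ee_pos: [0.5132, -0.0748, 0.0448]
tool_rot: [3.141, 0.0, -0.845]
contact_force: [-0.4, -0.5, -1.0]
grip_width: 0.0504
finger_force: 22.6
```

>>> {"api": "send_rows", "payload": {
  "deltas": [0,0,-0.001,0,0,0,-0.002,0,0,0,-0.003,0,0,0,-0.004,0,0,0,-0.004,0]
}}

```text
time: 11.42
ee_pos: [0.5132, -0.0747, 0.0436]
tool_rot: [3.141, 0.0, -0.845]
contact_force: [0.7, 0.4, -1.4]
grip_width: 0.0503
finger_force: 22.6
```

>>> {"api": "send_rows", "payload": {
  "deltas": [0,0,-0.001,0,0,0,-0.002,0,0,0,-0.003,0,0,0,-0.004,0,0,0,-0.004,0]
}}

```text
time: 11.83
ee_pos: [0.5133, -0.0748, 0.0428]
tool_rot: [3.141, -0.0, -0.845]
contact_force: [-1.7, 0.4, 1.3]
grip_width: 0.0503
finger_force: 23.4
```

>>> {"api": "send_rows", "payload": {
  "deltas": [0,0,-0.001,0,0,0,-0.002,0,0,0,-0.003,0,0,0,-0.003,0,0,0,-0.003,0]
}}

```text
time: 12.25
ee_pos: [0.5133, -0.0748, 0.0427]
tool_rot: [3.141, -0.0, -0.845]
contact_force: [-6.0, 1.1, 7.2]
grip_width: 0.0503
finger_force: 25.2
```

Touched down. I'll ease off and open.

>>> {"api": "send_rows", "payload": {
  "deltas": [0,0,0.002,0,0,0,0.003,0,0,0,0.003,0]
}}

```text
time: 12.5
ee_pos: [0.5134, -0.0747, 0.0427]
tool_rot: [-3.141, -0.0, -0.845]
contact_force: [-1.6, 0.2, 3.3]
grip_width: 0.0506
finger_force: 24.0
```

>>> {"api": "send_rows", "payload": {
  "deltas": [0,0,0,0,0,0,0,0,0,0,0,0,0,0,0,0,0,0,0,0,0,0,0,0],
  "fingers": -1
}}

```text
time: 13.0
ee_pos: [0.5133, -0.0748, 0.0424]
tool_rot: [3.142, -0.0, -0.845]
contact_force: [-1.2, -0.5, 0.5]
grip_width: 0.0853
finger_force: 0.0
```

>>> {"api": "send_rows", "payload": {
  "deltas": [0,0,0.02,0,0,0,0.06,0,0,0,0.12,0,0,0,0.2,0,0,0,0.3,0,0,0,0.4,0,0,0,0.5,0,0,0,0.56,0,0,0,0.6,0,0,0,0.6,0,0,0,0.6,0]
}}

```text
time: 13.92
ee_pos: [0.5132, -0.0746, 0.2226]
tool_rot: [-3.141, 0.0, -0.845]
contact_force: [-0.4, 0.4, -0.6]
grip_width: 0.085
finger_force: 0.0
```

```bash
python3 s.py
python3 - <<'E'
from h import *
f=vision.grab_frame("side");cv2.imwrite("pics/s3.png",cv2.resize(f["img"][60:400,180:420],(423,600)))
E
```

```text
[ 0.5132 -0.0746  0.2226] -48.43 [-0.36  0.44 -0.55] [ 0.044 -0.005 -0.016] 0.08495211546626097 13.9167
```

View pics/s3.png

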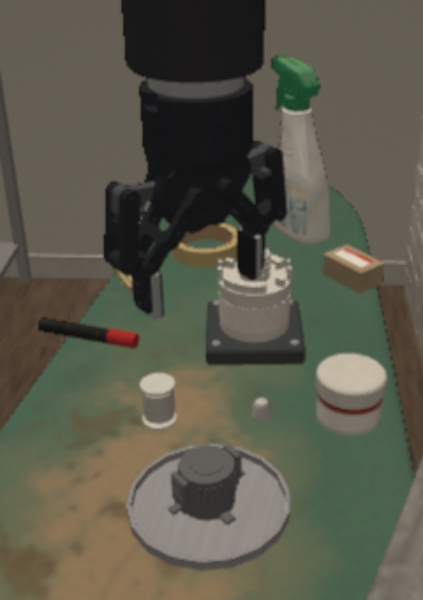

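The cap stands upright in the dish, with its centre at about (207,482) in the crop. The gripper is clear and nothing else has moved.

```bash
python3 -c "
from cell import arm
print(arm.sign_off())"
```

```text
the job is handed in; nothing more can be done
None
```

The cap was squeezed, turned about 42° anticlockwise to its end stop and lifted off; it now stands upright in the drip dish, and the job is handed in.

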